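# Put the spice jar back in the well of its size

## Task

Put the slim steel spice jar that stands on the counter back into the wooden storage block: upright and fully down in the empty well that matches its diameter, the smallest one it drops into freely. Leave the wide steel canister standing in its own well, and let go of the jar.

Things in the scene. Friction and masses are not known exactly. Their poses are not given: they have to be found in the camera images.
- jar: Slim plain steel spice jar with a flat dark lid: closed upright cylinder, 40 mm in diameter, 120 mm tall, 0.2 kg, on the open counter; other tableware may stand 110 mm from it (centres), beside it in x. The lowest 5 mm taper to a foot 30 mm wide. Origin: centre of its underside, z up its axis.
- block: Pale wooden block, fixed, at any yaw: 110 (its x) by 300 (y) by 60 mm high. A row of four round wells, graded, along its y at x = 0, each 45 mm deep (floor 15 mm above the counter): diameter 34 mm at y = -122, 52 mm at y = -68, 70 mm at y = +4, 88 mm at y = +94 mm. The widest holds the canister, the others are empty. Origin: centre of its underside.
- canister: Wide steel canister with a dark lid, 76 mm in diameter, 100 mm tall, 0.45 kg, loose, already home in the block's widest well; its top stands 115 mm above the counter. Leave it there. Origin: centre of its underside, z up its axis.
There are look-alikes about, which are no part of the job. What is shaped like the jar but blue or purple is not meant.

How it is judged (in metres and radians):
At the end, for the whole second after the job is handed in: Jar at rest in the 52 mm well: underside within 15 mm of the well's centre along the block's x and y and below 25 mm (well floor 15 mm), upright within 10 degrees. Canister still in its well: underside below 25 mm, moved under 30 mm, upright within 10 degrees (x of jar in the frame of block between -0.015 and 0.015 m and y of jar in the frame of block between -0.083 and -0.053 m and z of each of jar, canister in the frame of block below 0.025 m and angle between each of jar, canister's own z axis and vertical below 0.18 rad and linear speed of jar below 0.02 m/s and distance of canister from where it was at the start of the episode below 0.03 m); the robot touches nothing.
It also fails if it takes over 42 s, if anything falls off the work surface, if the arm or the gripper's body presses on something with over 40 N, if the wrist force passes 120 N, or if a joint passes its speed limit or range.

## Robot

A 6-joint arm with a two-finger parallel gripper is mounted at the origin on the work surface. World frame = base frame: x ahead of the robot, y to its left, z up, the work surface at z = 0. Lengths are in mm, angles in degrees, forces in N, time in s.
With the tool pointing down it reaches from about 300 to 775 mm from the base axis. Payload 14.6 kg.
Tool frame: the origin (TCP) lies at the centre of the arm's flange, where the gripper is bolted on; the fingertips stand 199 mm ahead of it and the grasp point (between the pads) lies 180 mm ahead of it; z points along the fingers, y is the line along which they close (so a half turn about z gives the same grasp; the last joint's range is limited). The gripper opens to 94 mm and grips with 3 to 60 N. Pads are 16 mm wide; open, the fingers measure 119 mm over their backs; the gripper's body (75 mm by 177 mm) begins 78 mm behind the grasp point.
Start: joints at [-80.363, 17.183, 87.147, -0, 75.671, -3.816], TCP at [127.95, -534.901, 404.646] pointing down, gripper open.
Joint ranges: [-173.82, 173.82], [-45.26, 126.66], [13.44, 144.39], [-59.66, 239.66], [0, 175.72], [-146.38, 146.38]. Speed limits (degrees/s): [127.2, 127.2, 147.25, 180, 180, 180].

## Interface

Orientations are given as [roll, pitch, yaw] about the fixed x, y, z axes, in that order (R = Rz(yaw) Ry(pitch) Rx(roll)).
In Python, from station import read_state, vision, env gives the robot as it stands. The module is installed in compiled form; this text tells all that it offers.
- The arm moves only by the tool arm_command, never from a script. Its argument "steps" is a list of rows, each a list of 3 entries, a list of its own where there are three numbers: the shift along the world's x, y, z in units of 120 mm (1.0 is 120 mm), then the turn, a rotation vector about the world's x, y, z in units of 90 degrees (1.0 is 90 degrees), then the closure, from -1 (fully open) to 1 (shut). A call has 1 to 5 rows; each row is the pose to reach, as a shift and turn from the pose commanded when the call began; what a row does not reach only later rows make up. A row lasts 1/10 s, in which the tool goes at most 50 mm and 8.59 degrees, less where a joint would pass 70% of its speed; a pose out of reach is approached as far as the arm can. A call with a number of a shift or a turn outside -1 to 1 is refused whole. A call with a gripper value outside its range is refused whole. The fingers move at their own pace and stop on an object; "grip_force" is the grip in N (left out, the last holds). Time passes only in rows, so rows that repeat a pose let the fingers close. It gives the time, the measured TCP pose, the force, the opening and the grip force at its end, in the units of the state.
- read_state(): the state, without advancing time (a new reading comes with each control period).
- vision.capture(name): name is "scene" or "top" or "wrist"; returns a dict with "img" (480x640x3 uint8, red, green, blue), "mtx" (3x3 intrinsics, pixels), "pose" (4x4, takes a point from camera to world coordinates). Camera axes: x right, y down, z forward; pixel columns grow to the right and rows downward; lengths in mm; the calibration is good to about 2 mm. A picture is of the moment at which its call begins. There is no depth.
- env.close_job(): hands the job in; it is judged then, once.
The state is a dict: "time": time; "joints": joint angles; "joint_velocities": joint speeds; "tau": joint torques, N m; "eef_pos": TCP position; "tcp_rot": TCP orientation; "wrist_force": force on the tool from outside, world axes, zero at the start; "ft_torque": the same for the moment, N m; "gripper_width": finger opening in mm; "gripper_force": force on a finger pad.
Only numpy, scipy, OpenCV 4.12 (cv2) and the standard library are available. Lean on these libraries where they do the work, as an engineer would, in place of code of your own. Each camera call takes 0.05 s, during which the arm holds its last target. There are 200 camera calls.

## Working session

There is one attempt and no reset: what is moved stays moved. The work goes in short steps, Python scripts to look and compute and a tool call to move; the robot and the scene stay as the last step left them, time stands still between calls to the robot, and variables do not carry over. Pictures are saved under pics/ and viewed, at most 10 in all, crops included, and the job is handed in when it is done.

Besides the shell and the picture viewer there is one more tool, called after "Call:" as name(argument=value, ...) on one line, values as JSON. arm_command: Moves the arm, as the interface text tells. Shifts and turns lie within -1 to 1; 1 stands for 120 mm of shift or 90 degrees of turn. Its arguments: {"type":"object","properties":{"steps":{"type":"array","items":{"type":"array"}},"grip_force":{"type":"number"}},"required":["steps"]}

```bash
mkdir -p pics
cat > h.py <<'E'
from station import read_state, vision, env
import numpy as np, cv2
def snap(n,f):
    c=vision.capture(n); cv2.imwrite('pics/'+f+'.png',c['img'][:,:,::-1]); np.savez('pics/'+f+'.npz',**c); return c
def ray(f,u,v,z):
    c=np.load('pics/'+f+'.npz'); d=c['pose'][:3,:3]@np.linalg.solve(c['mtx'],[u,v,1]); o=c['pose'][:3,3]
    return (o+d*(z-o[2])/d[2]).round(1)
def proj(f,p):
    c=np.load('pics/'+f+'.npz'); q=c['mtx']@(c['pose'][:3,:3].T@(np.array(p)-c['pose'][:3,3])); return (q[:2]/q[2]).round(1)
E
python3 - <<'E'
from h import *
for n in('top','scene'):
    c=snap(n,n+'1'); print(c['pose'].round(2))
print(read_state())
E
```

```text
[[-3.00000e-02 -9.90000e-01  1.00000e-01  4.59120e+02]
 [-1.00000e+00  3.00000e-02  1.00000e-02  4.68400e+01]
 [-1.00000e-02 -1.00000e-01 -1.00000e+00  1.23641e+03]
 [ 0.00000e+00  0.00000e+00  0.00000e+00  1.00000e+00]]
[[ 8.70000e-01  3.20000e-01 -3.70000e-01  1.00708e+03]
 [ 4.90000e-01 -5.50000e-01  6.80000e-01 -7.67090e+02]
 [ 2.00000e-02 -7.70000e-01 -6.30000e-01  7.68530e+02]
 [ 0.00000e+00  0.00000e+00  0.00000e+00  1.00000e+00]]
{'time': 0.1, 'joints': array([-8.03641241e+01,  1.72132068e+01,  8.71756564e+01, -1.74785392e-03,
        7.56693529e+01, -3.81504051e+00]), 'joint_velocities': array([ 0.04623899, -0.12812592, -0.0852082 , -0.02166245, -0.06559593,
        0.08977725]), 'tau': array([ 9.50006215e-04, -5.32644010e+01, -3.53284049e+01,  7.08943745e-02,
        2.34851689e-02, -4.87987643e-05]), 'eef_pos': array([ 127.93618045, -534.89085881,  404.14369316]), 'tcp_rot': array([-1.79941800e+02, -2.18418278e-03,  1.34513488e+01]), 'wrist_force': array([ 0.86383726, -0.30115188,  0.51457106]), 'ft_torque': array([ 0.03019045, -0.01949105,  0.0468643 ]), 'gripper_force': 0.0, 'gripper_width': 93.86162235327744}
```

View pics/top1.png

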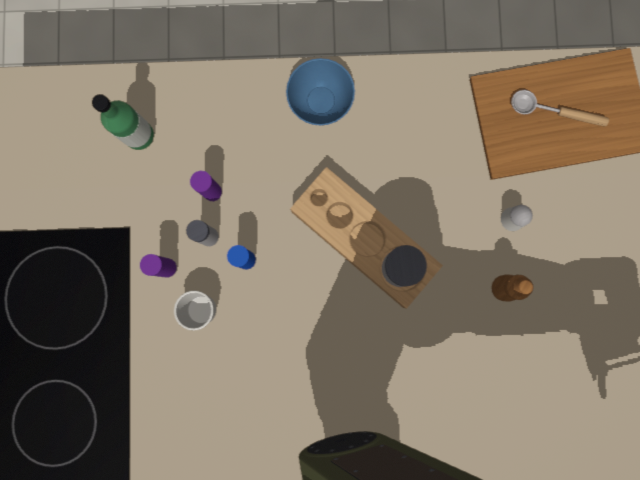

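View pics/scene1.png

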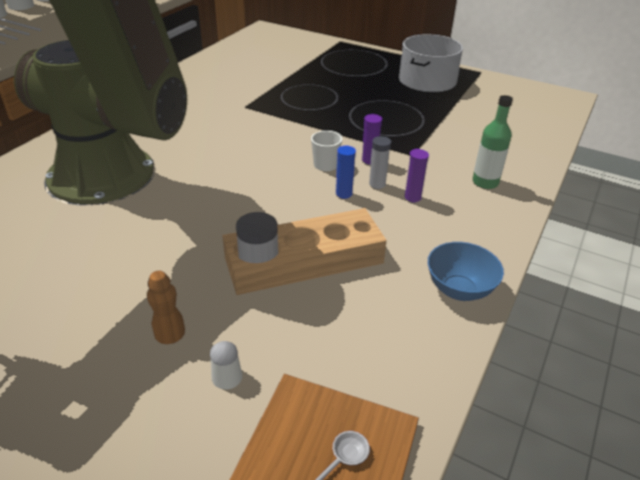

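The top view shows these jar-shaped candidates: steel with a dark lid (199,232), purple (202,182), purple (152,265) and blue (239,257). The white cup is at (195,310). I choose the steel one at (199,232). The block's empty wells are at (319,198), (340,214) and (368,238), with the canister at (405,266). I'll check the choice in one close crop.

Run:
```python
from h import *
im=cv2.imread('pics/top1.png')[150:330,130:450]
cv2.imwrite('pics/crop1.png',cv2.resize(im,None,fx=2.5,fy=2.5,interpolation=cv2.INTER_CUBIC))
for n,u,v,z in [('jar',199,232,120),('purA',202,182,120),('purB',152,265,120),('blue',239,257,120),('cup',195,310,70),('w34',319,198,60),('w52',340.5,215,60),('w70',368,239,60),('can',405,266,115),('cornerTop',324,169,60),('cL',291,209,60),('cR',441,266,60),('cB',408,306,60)]:
    print(n,ray('top1',u,v,z))
```

```text
jar [589.8 289.8 120. ]
purA [684.4 283.4 120. ]
purB [530.6 377.8 120. ]
blue [540.8 215.7 120. ]
cup [444.5 309.6  70. ]
w34 [657.5  64.9  60. ]
w52 [622.3  23.4  60. ]
w70 [573.3 -29.   60. ]
can [515.5 -92.4 115. ]
cornerTop [715.4  53.4  60. ]
cL [637.1 120.7  60. ]
cR [ 516.3 -169.4   60. ]
cB [ 440.6 -101.9   60. ]
```

View pics/crop1.png

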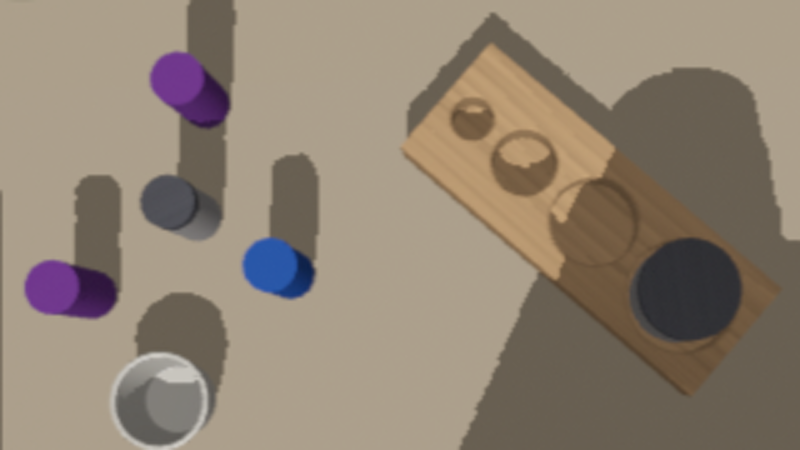

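The crop confirms the steel jar with its dark lid at crop (170,202), which is top (198,231). The 52 mm well is at crop (524,163), which is top (339.6,215.2). The fingers can close along y, clear of the purple and blue jars. Setting out now.

Call:
arm_command(steps=[[[0.55, 0.98, 0], [0, 0, -0.149], -1], [[0.55, 0.98, 0], [0, 0, -0.149], -1], [[0.55, 0.98, 0], [0, 0, -0.149], -1], [[0.55, 0.98, 0], [0, 0, -0.149], -1]])

```text
time: 0.5
eef_pos: [195.3, -414.8, 404.8]
tcp_rot: [-180.0, -0.0, 0.2]
wrist_force: [0.5, -0.3, -0.0]
gripper_width: 93.8
gripper_force: 0.0
```

Call:
arm_command(steps=[[[0.55, 0.98, 0], [0, 0, 0], -1], [[0.55, 0.98, 0], [0, 0, 0], -1], [[0.55, 0.98, 0], [0, 0, 0], -1], [[0.55, 0.98, 0], [0, 0, 0], -1]])

```text
time: 0.9
eef_pos: [261.0, -297.8, 404.8]
tcp_rot: [180.0, -0.0, 0.2]
wrist_force: [-0.4, -1.2, 0.8]
gripper_width: 93.7
gripper_force: 0.0
```

Call:
arm_command(steps=[[[0.55, 0.98, 0], [0, 0, 0], -1], [[0.55, 0.98, 0], [0, 0, 0], -1], [[0.55, 0.98, 0], [0, 0, 0], -1], [[0.55, 0.98, 0], [0, 0, 0], -1]])

```text
time: 1.3
eef_pos: [327.1, -180.6, 404.7]
tcp_rot: [-180.0, -0.0, 0.2]
wrist_force: [-0.3, -0.4, -1.1]
gripper_width: 94.0
gripper_force: 0.0
```

Call:
arm_command(steps=[[[0.55, 0.98, 0], [0, 0, 0], -1], [[0.55, 0.98, 0], [0, 0, 0], -1], [[0.55, 0.98, 0], [0, 0, 0], -1], [[0.55, 0.98, 0], [0, 0, 0], -1]])

```text
time: 1.7
eef_pos: [393.4, -63.5, 404.5]
tcp_rot: [-180.0, 0.0, 0.2]
wrist_force: [0.6, -1.2, 0.1]
gripper_width: 93.8
gripper_force: 0.0
```

Call:
arm_command(steps=[[[0.55, 0.98, 0], [0, 0, 0], -1], [[0.55, 0.98, 0], [0, 0, 0], -1], [[0.55, 0.98, 0], [0, 0, 0], -1], [[0.55, 0.98, 0], [0, 0, 0], -1]])

```text
time: 2.1
eef_pos: [459.6, 53.7, 404.1]
tcp_rot: [-180.0, 0.0, 0.2]
wrist_force: [0.4, -0.6, -0.6]
gripper_width: 94.3
gripper_force: 0.0
```

Call:
arm_command(steps=[[[0.55, 0.98, 0], [0, 0, 0], -1], [[0.55, 0.98, 0], [0, 0, 0], -1], [[0.55, 0.98, 0], [0, 0, 0], -1], [[0.55, 0.98, 0], [0, 0, 0], -1]])

```text
time: 2.5
eef_pos: [525.7, 170.9, 403.7]
tcp_rot: [180.0, 0.1, 0.1]
wrist_force: [0.6, -1.4, -1.1]
gripper_width: 94.0
gripper_force: 0.0
```

Call:
arm_command(steps=[[[0.55, 0.98, 0], [0, 0, 0], -1], [[0.55, 0.98, 0], [0, 0, 0], -1], [[0.55, 0.98, 0], [0, 0, 0], -1], [[0.55, 0.98, 0], [0, 0, 0], -1], [[0.55, 0.98, 0], [0, 0, 0], -1]])

```text
time: 3.0
eef_pos: [590.9, 286.1, 403.8]
tcp_rot: [179.9, 0.1, -0.0]
wrist_force: [-0.2, -2.1, 1.0]
gripper_width: 93.7
gripper_force: 0.0
```

Run:
```python
from h import *
c=snap('wrist','wr1'); print(c['pose'].round(2))
s=read_state();p=s['eef_pos'];print(p,s['joints'].round(1))
print(proj('wr1',[p[0],p[1],120]))
```

```text
[[-0.0000e+00 -9.7000e-01 -2.6000e-01  6.6645e+02]
 [-1.0000e+00  0.0000e+00 -0.0000e+00  2.8648e+02]
 [ 0.0000e+00  2.6000e-01 -9.7000e-01  3.8405e+02]
 [ 0.0000e+00  0.0000e+00  0.0000e+00  1.0000e+00]]
[590.58877069 285.83327498 404.38732317] [ 22.6  31.1  67.7  -0.   81.3 112.7]
[323.6 239.2]
```

View pics/wr1.png

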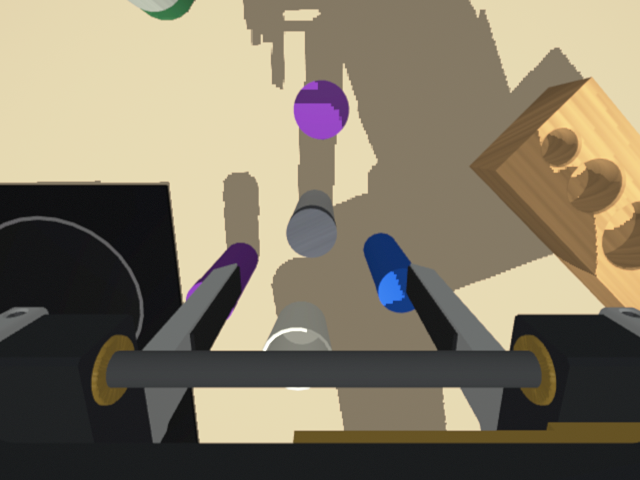

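The wrist view shows the jar's lid centred at (311.5,232) between the purple and blue jars, and the 52 mm well near (596,185).

Run:
```python
from h import *
print(ray('wr1',311.5,232,120),ray('wr1',596,185,60),ray('wr1',560,147,60))
```

```text
[596.6 295.6 120. ] [626.7  26.5  60. ] [661.8  67.1  60. ]
```

Call:
arm_command(steps=[[[0.042, 0.072, 0], [0, 0, 0], -1], [[0.042, 0.072, -0.3], [0, 0, 0], -1], [[0.042, 0.072, -0.6], [0, 0, 0], -1], [[0.042, 0.072, -0.9], [0, 0, 0], -1], [[0.042, 0.072, -1.0], [0, 0, 0], -1]])

```text
time: 3.55
eef_pos: [594.7, 294.6, 281.6]
tcp_rot: [179.9, 0.2, -0.0]
wrist_force: [-0.3, -0.1, -0.1]
gripper_width: 93.8
gripper_force: 0.0
```

Run:
```python
from h import *
snap('wrist','wr2')
s=read_state();p=s['eef_pos'];print(p)
print(proj('wr2',[p[0],p[1],120]))
```

```text
[594.86566045 294.95793812 281.54506628]
[322.7 310.7]
```

View pics/wr2.png

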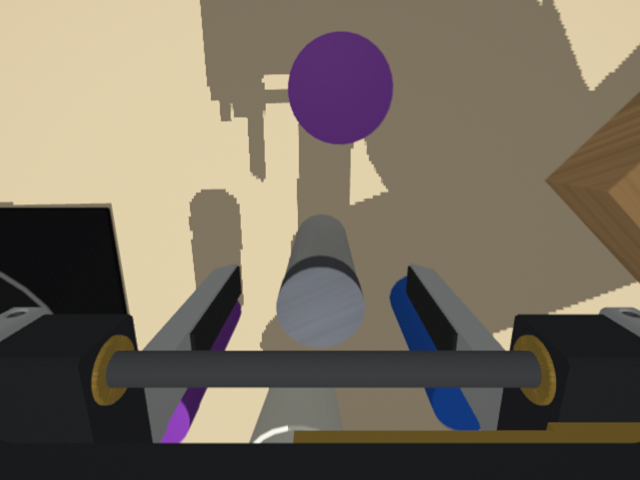

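The lid centre at (321,306) is about 2 mm from the point below the tool. A small correction, then close.

Call:
arm_command(steps=[[[0.015, 0, -0.07], [0, 0, 0], -1], [[0.015, 0, -0.07], [0, 0, 0], 1], [[0.015, 0, -0.07], [0, 0, 0], 1], [[0.015, 0, -0.07], [0, 0, 0], 1], [[0.015, 0, -0.07], [0, 0, 0], 1]], grip_force=25)

```text
time: 4.1
eef_pos: [596.8, 297.0, 277.0]
tcp_rot: [-180.0, -0.1, 0.1]
wrist_force: [-0.6, 0.7, -0.2]
gripper_width: 65.4
gripper_force: 0.0
```

Call:
arm_command(steps=[[[0, 0, 0], [0, 0, 0], 1], [[0, 0, 0], [0, 0, 0], 1], [[0, 0, 0], [0, 0, 0], 1], [[0, 0, 0], [0, 0, 0], 1], [[0, 0, 0], [0, 0, 0], 1]])

```text
time: 4.6
eef_pos: [596.8, 297.0, 276.2]
tcp_rot: [-180.0, 0.0, 0.0]
wrist_force: [-0.3, -0.5, -0.3]
gripper_width: 40.2
gripper_force: 25.0
```

Gripped at 40.2 mm. Lifting clear, then going over the well.

Call:
arm_command(steps=[[[0, 0, 0.2], [0, 0, 0], 1], [[0, 0, 0.5], [0, 0, 0], 1], [[0, 0, 0.8], [0, 0, 0], 1], [[0, 0, 1.0], [0, 0, 0], 1], [[0, 0, 1.0], [0, 0, 0], 1]])

```text
time: 5.1
eef_pos: [596.8, 296.9, 399.7]
tcp_rot: [-179.9, -0.3, 0.0]
wrist_force: [0.2, -0.6, -2.5]
gripper_width: 39.6
gripper_force: 25.0
```

Call:
arm_command(steps=[[[0, 0, 0.2], [0, 0, 0], 1], [[0.05, -0.2, 0.2], [0, 0, 0], 1], [[0.1, -0.5, 0.2], [0, 0, 0], 1], [[0.1, -0.8, 0.2], [0, 0, 0], 1], [[0.1, -1, 0.2], [0, 0, 0], 1]])

```text
time: 5.6
eef_pos: [608.9, 174.9, 417.7]
tcp_rot: [179.9, 0.2, -0.0]
wrist_force: [0.5, -1.2, -2.3]
gripper_width: 39.8
gripper_force: 25.0
```

Call:
arm_command(steps=[[[0.1, -0.3, 0], [0, 0, 0], 1], [[0.1, -0.6, 0], [0, 0, 0], 1], [[0.1, -0.9, 0], [0, 0, 0], 1], [[0.1, -1, 0], [0, 0, 0], 1], [[0.1, -1, 0], [0, 0, 0], 1]])

```text
time: 6.1
eef_pos: [620.9, 55.6, 418.6]
tcp_rot: [180.0, 0.1, -0.1]
wrist_force: [0.2, 0.9, -2.2]
gripper_width: 39.7
gripper_force: 25.0
```

Call:
arm_command(steps=[[[0.05, -0.2, -0.1], [0, 0, 0], 1], [[0.05, -0.26, -0.3], [0, 0, 0], 1], [[0.05, -0.26, -0.4], [0, 0, 0], 1], [[0.05, -0.26, -0.4], [0, 0, 0], 1], [[0.05, -0.26, -0.4], [0, 0, 0], 1]])

```text
time: 6.6
eef_pos: [626.9, 27.0, 372.6]
tcp_rot: [-180.0, -0.0, 0.1]
wrist_force: [0.5, 0.3, -2.7]
gripper_width: 39.7
gripper_force: 25.0
```

Run:
```python
from h import *
snap('wrist','wr3');snap('scene','sc3');snap('top','top3')
s=read_state();p=s['eef_pos'];print(p,s['tcp_rot'],s['gripper_width'])
print('lid',[proj(n,[p[0],p[1],p[2]-276+120]) for n in('wr3','top3')])
a=cv2.imread('pics/wr3.png');b=cv2.imread('pics/sc3.png')[100:340,200:520]
cv2.imwrite('pics/sc3c.png',cv2.resize(b,None,fx=2.5,fy=2.5,interpolation=cv2.INTER_CUBIC))
```

```text
[626.84331501  26.41610452 373.33331753] [-1.79997483e+02 -9.56370034e-02  8.79527909e-02] 39.98750084290921
lid [array([325.4, 319.3]), array([340.1, 199.7])]
```

View pics/wr3.png

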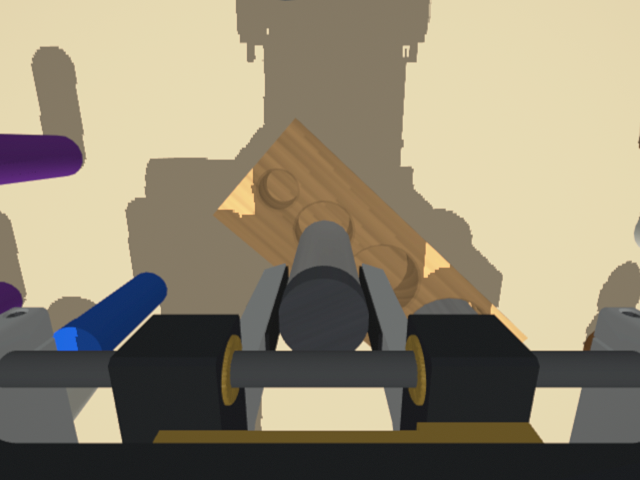

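View pics/sc3c.png

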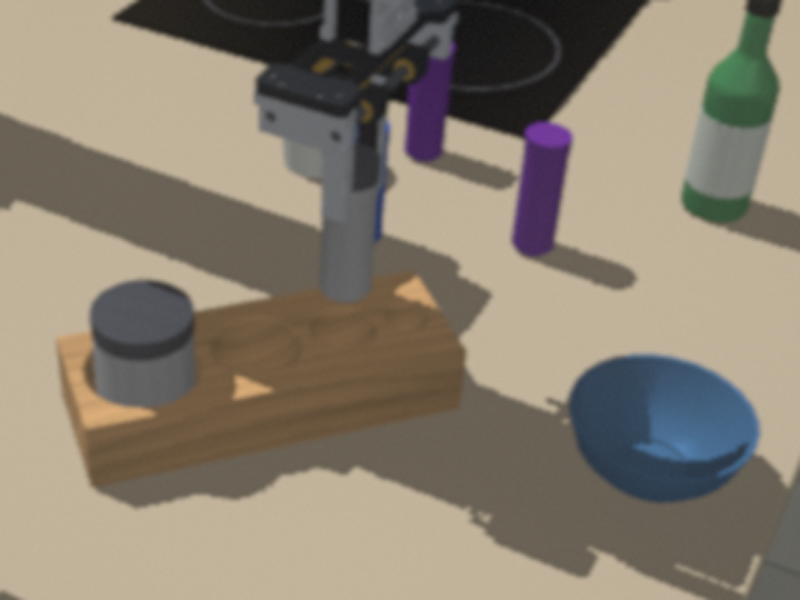

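The jar hangs over the 52 mm well, with its lid at (324,312). The rim spans x 296–351 with its top edge at y 202. I'll compare these with the predicted rim and jar outlines.

```bash
python3 - <<'E'
from h import *
p=read_state()['eef_pos']; b=p[2]-276
def ring(x,y,z,r):
    q=np.array([proj('wr3',[x+r*np.cos(t),y+r*np.sin(t),z]) for t in np.linspace(0,6.28,60)]); return q.min(0),q.max(0)
print('rim',ring(626.8,26.4,60,26)); print('rim34',ring(661.8,67,60,17))
print('bot',ring(p[0],p[1],b+5,20),ring(p[0],p[1],b,15)); print('lid',ring(p[0],p[1],b+120,20))
E
python3 - <<'E'
import cv2
a=cv2.imread('pics/wr3.png')[110:370,200:460]
cv2.imwrite('pics/wr3c.png',cv2.resize(a,(600,600),interpolation=cv2.INTER_CUBIC))
E
```

```text
rim (array([295.1, 201.5]), array([353.5, 258.1]))
rim34 (array([257.6, 171.2]), array([297. , 210.5]))
bot (array([298.5, 218.8]), array([350.4, 268.6])) (array([305.3, 223.7]), array([343.6, 260.4]))
lid (array([280.3, 277.1]), array([370.6, 358.6]))
```

View pics/wr3c.png

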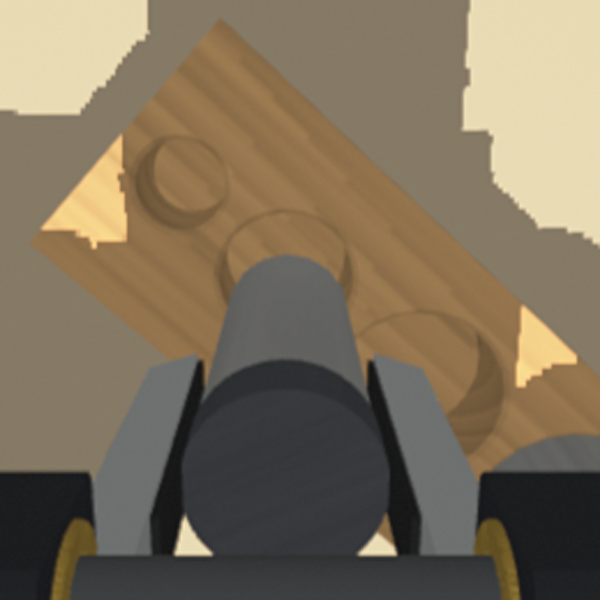

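The rim is at x 295–352.5 with its top at y 200.6, and the jar outline agrees with the prediction, so alignment is within about 1 mm. Descending.

Call:
arm_command(steps=[[[0, 0, -0.15], [0, 0, 0], 1], [[0, 0, -0.3], [0, 0, 0], 1], [[0, 0, -0.4], [0, 0, 0], 1], [[0, 0, -0.5], [0, 0, 0], 1], [[0, 0, -0.5], [0, 0, 0], 1]])

```text
time: 7.25
eef_pos: [626.7, 25.8, 310.9]
tcp_rot: [-180.0, 0.1, 0.0]
wrist_force: [0.0, 0.0, -2.6]
gripper_width: 39.7
gripper_force: 25.0
```

Call:
arm_command(steps=[[[0, 0, -0.04], [0, 0, 0], 1], [[0, 0, -0.08], [0, 0, 0], 1], [[0, 0, -0.12], [0, 0, 0], 1], [[0, 0, -0.14], [0, 0, 0], 1], [[0, 0, -0.14], [0, 0, 0], 1]])

```text
time: 7.75
eef_pos: [626.8, 25.7, 295.1]
tcp_rot: [-180.0, 0.0, 0.0]
wrist_force: [0.2, -0.4, -2.3]
gripper_width: 39.7
gripper_force: 25.0
```

No contact force, so it is inside the well. A few more mm, then a gentle release.

Call:
arm_command(steps=[[[0, 0, -0.015], [0, 0, 0], 1], [[0, 0, -0.025], [0, 0, 0], 1], [[0, 0, -0.025], [0, 0, 0], 1]])

```text
time: 8.05
eef_pos: [626.8, 25.7, 292.3]
tcp_rot: [180.0, 0.0, 0.0]
wrist_force: [-0.8, -0.5, -3.4]
gripper_width: 39.7
gripper_force: 25.0
```

Call:
arm_command(steps=[[[0, 0, 0], [0, 0, 0], -0.1], [[0, 0, 0], [0, 0, 0], -0.3], [[0, 0, 0], [0, 0, 0], -0.3], [[0, 0, 0], [0, 0, 0], -0.3], [[0, 0, 0], [0, 0, 0], -0.3]])

```text
time: 8.55
eef_pos: [626.8, 25.7, 292.5]
tcp_rot: [180.0, -0.0, 0.0]
wrist_force: [0.1, -0.8, -0.3]
gripper_width: 61.1
gripper_force: 0.0
```

Call:
arm_command(steps=[[[0, 0, 0.1], [0, 0, 0], -0.3], [[0, 0, 0.3], [0, 0, 0], -0.3], [[0, 0, 0.6], [0, 0, 0], -0.3], [[0, 0, 0.9], [0, 0, 0], -0.3], [[0, 0, 1], [0, 0, 0], -0.3]])

```text
time: 9.05
eef_pos: [626.6, 25.8, 417.5]
tcp_rot: [180.0, -0.4, 0.0]
wrist_force: [0.1, 0.4, 0.5]
gripper_width: 61.1
gripper_force: 0.0
```

Call:
arm_command(steps=[[[0, 0, 0.3], [0, 0, 0], -0.3], [[-0.3, 0, 0.3], [0, 0, 0], -0.3], [[-0.6, 0, 0.3], [0, 0, 0], -0.3], [[-0.9, 0, 0.3], [0, 0, 0], -0.3], [[-0.9, 0, 0.3], [0, 0, 0], -0.3]])

```text
time: 9.55
eef_pos: [516.0, 25.9, 448.7]
tcp_rot: [-180.0, 0.0, 0.1]
wrist_force: [0.4, 0.2, -0.2]
gripper_width: 60.8
gripper_force: 0.0
```

Run:
```python
from h import *
snap('wrist','wr4');snap('scene','sc4')
print('lid at',proj('sc4',[626.8,25.8,135]),'gripper',read_state()['gripper_width'])
b=cv2.imread('pics/sc4.png')[120:320,200:440]
w=cv2.imread('pics/wr4.png')
cv2.imwrite('pics/end.png',np.hstack([cv2.resize(b,(400,333)),cv2.resize(w,(400,333))]))
```

```text
lid at [337.4 200.4] gripper 60.69898901986182
```

View pics/end.png

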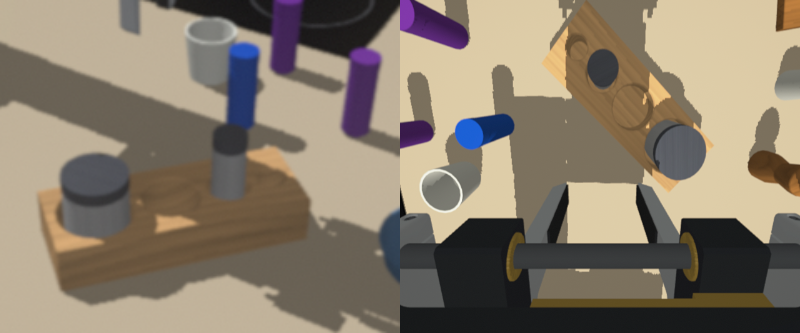

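The jar stands upright in the 52 mm well, with its lid at about (230,132) in the left half (about (338,199) in the scene image, against a predicted (337,200)). The canister is undisturbed and the gripper is clear.

```bash
python3 -c "
from station import env
print(env.close_job())"
```

```text
the job is handed in; nothing more can be done
None
```

The steel jar stands upright and released in the 52 mm well, the canister was left in its own well, and the job is handed in; the hand-in returned no verdict, so this rests on my last camera check.

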